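Prop the bread bin's lid open on its stay

ROBOT

A 7-joint arm with a two-finger parallel gripper is mounted at the origin on the work surface. World frame = base frame: x ahead of the robot, y to its left, z up, the work surface at z = 0. Lengths are in m, angles in degrees, forces in N, time in s.
With the tool pointing down it reaches from about 0.425 to 0.825 m from the base axis. Payload 3.6 kg.
Tool frame: the origin (TCP) lies where the fingers leave the gripper's body, on its centre line; the fingertips stand 84 mm ahead of it and the grasp point (between the pads) lies 65 mm ahead of it (arm.tcp_to_tips is the distance from the TCP to the fingertips, in m); z points along the fingers, y is the line along which they close (so a half turn about z gives the same grasp; the last joint's range is limited). The gripper opens to 93 mm and grips with 3 to 60 N. Pads are 15 mm wide; open, the fingers measure 128 mm over their backs; the gripper's body (75 mm by 188 mm) begins 65 mm behind the grasp point.
Start: joints at [64.945, 35.231, -0.722, 81.555, 0.464, 63.22, -2.315], TCP at [0.26, -0.596, 0.303] pointing down, gripper open.
Joint ranges: [-178.69, 178.69], [-17.37, 117.87], [-77.05, 75.6], [15.02, 138.74], [-78.02, 258.01], [0.78, 113.62], [-162.83, 162.83]. Speed limits (degrees/s): [159.86, 159.86, 180, 180, 180, 180, 180].

INTERFACE

Orientations are given as [roll, pitch, yaw] about the fixed x, y, z axes, in that order (R = Rz(yaw) Ry(pitch) Rx(roll)).
In Python, from station import arm gives the robot as it stands. The module is installed in compiled form; this text tells all that it offers.
- The arm moves only by the tool play_rows, never from a script. Its argument "commands" is text: rows parted by semicolons, each of 7 numbers parted by spaces: the shift along the tool's x, y, z in cm, then the turn, a rotation vector about the tool's x, y, z in rad, then the gripper's target within -1 to 1 (fully open at 1, half-way at 0, shut at -1). In form: x y z rx ry rz gripper; .... A call has 1 to 8 rows; each row shifts and turns the commanded pose from where the row before left it, along the tool's axes as they then stand; what a row does not reach is not made up. A row lasts 1/10 s, in which the tool goes at most 50 mm and 8.59 degrees, less where a joint would pass 70% of its speed; a pose out of reach is approached as far as the arm can. A call is refused whole if a number of a shift passes 5 or a number of a turn 0.15, either way. A call with a gripper value outside its range is refused whole. The fingers move at their own pace and stop on an object; "squeeze" is the grip in N (left out, the last holds). Time passes only in rows, so rows that do not move let the fingers close. It gives the time, the measured TCP pose, the force, the opening and the grip force at its end, in the units of the state.
- arm.get_state(): the state, without advancing time (a new reading comes with each control period).
- arm.get_image(name): name is "side" or "top" or "wrist"; returns a dict with "frame" (400x640x3 uint8, red, green, blue), "mtx" (3x3 intrinsics, pixels), "k1" (the pictures are not rectified: a ray, as slopes to the right and down, at radius r is drawn at 1 + k1 r^2 times it, then the intrinsics apply), "extrinsics" (4x4, takes a point from world to camera coordinates). Camera axes: x right, y down, z forward; pixel columns grow to the right and rows downward; lengths in m; the calibration is good to about 2 mm. A picture is of the moment at which its call begins. There is no depth.
- arm.sign_off(): hands the job in; it is judged then, once.
The state is a dict: "time_s": time; "joint_pos": joint angles; "dq": joint speeds; "tau": joint torques, N m; "tool_pos": TCP position; "tool_rot": TCP orientation; "wrist_force": force on the tool from outside, world axes, zero at the start; "wrist_torque": the same for the moment, N m; "gripper_width": opening from 0.0 (shut) to 1.0 (fully open); "grip_force": force on a finger pad.
Only numpy, scipy, OpenCV 4.12 (cv2) and the standard library are available. Lean on these libraries where they do the work, as an engineer would, in place of code of your own. Each camera call takes 0.05 s, during which the arm holds its last target. There are 200 camera calls.

TASK

The bread bin has to air: prop its wooden lid open by swinging the steel stay on the bin's side up and back, which lifts the lid, until the stay's bar has dropped in behind the catch under the lid. Let go and leave the lid resting on the stay, and leave the mug and the jar where they are.

Things in the scene. Friction and masses are not known exactly. Their poses are not given: they have to be found in the camera images.
- bin: Cream enamelled bread bin, open-topped box under the lid, 240 (x) by 300 (y) by 160 mm high, fixed to the counter. Origin at the centre of its underside, z up; its front (-x of its own frame) faces roughly to the robot, its left side is at its own +y.
- lid (a joint): Hinge of the wooden board lid (255 by 336 by 12 mm, about 0.6 kg, overhangs both bin sides by 18 mm). Hinge line: parallel to the bin's y through x = +120, z = 160 mm in the bin's frame, in the plane of the lid's underside. 0 = shut, positive = front edge rises (rad); turns freely up to 1.6, falls shut when not held. Propped on the stay it reads about 0.72.
- stay (a joint): Stay: bent steel rod, 10 mm thick, outside the bin's left wall: arm 170 mm long, then a cross bar bent outward. Value = elevation of the arm (rad): 0 = level, pointing to the bin's front; pi/2 = upright. Starts at 0.10 to 0.34. From about 0.39 its bar lifts the lid, from 0.8 it climbs the catch's ramp, past about 1.24 it drops in behind the catch and rests at 1.26. Hard stop at 1.42.
- stay_bar (a point): Point on the centreline of the stay's cross bar, 94 mm out from the arm. The bar is 10 mm thick, parallel to the bin's y axis, and runs from the arm (10 mm outside the bin's wall) 122 mm outward; the part more than 18 mm outside the wall is clear of the lid. This point is 104 mm outside the wall, 170 mm from the pivot.
- stay_pivot (a point): Pivot of the stay: in the bin's frame at x = +60, y = +160, z = 90 mm; turning axis parallel to the bin's y. Stiff (about 0.13 N m): the free stay stays where it is left, but released under the lid short of the catch it is pushed back down. Pushing it up takes about 3 to 12 N at the bar.
- lid_front (a point): Middle of the lid's front edge, half way up its 12 mm thickness, 250 mm from the hinge line.
- lid_catch (a point): Seat of the stay's bar on the lid's underside, 145 mm from the hinge line, over the stay: just in front of it a steel catch sticks 9 mm down from the underside, 6 mm thick, with a 34 mm ramp on its front side over which the bar slides in.
- mug: White mug, 80 mm wide, 90 mm high, 0.3 kg, loose. Origin at the centre of its underside.
- jar: Amber glass jar with a steel cap, 76 mm wide, 120 mm high, 0.45 kg, loose. Origin at the centre of its underside.

How it is judged (in metres and radians):
At the end, for the whole second after the job is handed in: The lid rests, still, on the stay behind its catch: lid joint 0.66 to 0.78 rad, stay joint 1.22 to 1.33 rad, both slower than 0.05 rad/s (value of joint lid between 0.66 and 0.78 rad and value of joint stay between 1.22 and 1.33 rad and velocity of joint lid between -0.05 and 0.05 rad/s and velocity of joint stay between -0.05 and 0.05 rad/s); the robot touches nothing.
It fails at once if the mug is pushed (over 30 mm) or tipped (over 0.4 rad) (distance of mug from where it was at the start of the episode above 0.03 m or angle between mug's own z axis and vertical above 0.4 rad).
It fails at once if the jar is pushed (over 30 mm) or tipped (over 0.4 rad) (distance of jar from where it was at the start of the episode above 0.03 m or angle between jar's own z axis and vertical above 0.4 rad).
It also fails if it takes over 42 s, if anything falls off the work surface, if the arm or the gripper's body presses on something with over 40 N, if the wrist force passes 120 N, or if a joint passes its speed limit or range.

## Working session

There is one attempt and no reset: what is moved stays moved. The work goes in short steps, Python scripts to look and compute and a tool call to move; the robot and the scene stay as the last step left them, time stands still between calls to the robot, and variables do not carry over. Pictures are saved under pics/ and viewed, at most 10 in all, crops included, and the job is handed in when it is done.

Besides the shell and the picture viewer there is one more tool, called after "Emit:" in YAML: its name, and indented under it one key for each argument. play_rows: Moves the arm, as the interface text tells. Its arguments: {"type":"object","properties":{"commands":{"type":"string"},"squeeze":{"type":"number"}},"required":["commands"]}

```bash
mkdir -p pics
python3 - <<'E'
from station import arm
import cv2,pickle
for n in("side","top"):
    d=arm.get_image(n); pickle.dump(d,open(n+'.pkl','wb')); cv2.imwrite(f'pics/{n}0.png',d["frame"][:,:,::-1]); print(n,d["mtx"],d["k1"],d["extrinsics"])
print(arm.get_state())
E
```

```text
side [[515.48374799   0.         310.31627964]
 [  0.         515.48374799 202.79558624]
 [  0.           0.           1.        ]] -0.15852280116303633 [[-0.46498651 -0.88518876 -0.01511296  0.30347557]
 [-0.55254994  0.30350565 -0.77625568  0.41753042]
 [ 0.69171967 -0.35259776 -0.63023703  0.97532412]
 [ 0.          0.          0.          1.        ]]
top [[365.15156117   0.         317.28125051]
 [  0.         365.15156117 195.7732164 ]
 [  0.           0.           1.        ]] -0.01892563965431256 [[ 0.04293769 -0.99907295  0.00309641  0.02020994]
 [-0.97406235 -0.04255159 -0.22224287  0.6189492 ]
 [ 0.2221686   0.0065265  -0.97498642  0.86023329]
 [ 0.          0.          0.          1.        ]]
{'time_s': 0.1, 'joint_pos': array([64.94384436, 35.28279311, -0.72313011, 81.63158249,  0.46300881,
       63.21956156, -2.31456252]), 'dq': array([ 0.00464266, -0.15475099,  0.10517897, -0.25394454, -0.01499778,
       -0.0465494 , -0.05934932]), 'tau': array([ 1.37580973e-03, -4.60041153e+01,  2.10188893e-01, -1.66244853e+01,
       -6.11560699e-02,  1.69042643e-02,  7.70120641e-05]), 'tool_pos': array([ 0.25939123, -0.59543348,  0.30171038]), 'tool_rot': array([-1.79868900e+02,  4.80660829e-04,  2.35414763e+01]), 'wrist_force': array([ 0.97958227,  0.95698692, -0.24284608]), 'wrist_torque': array([ 0.00097242, -0.01016788, -0.00834229]), 'grip_force': 0.0, 'gripper_width': 0.9941271093923194}
```

View pics/side0.png

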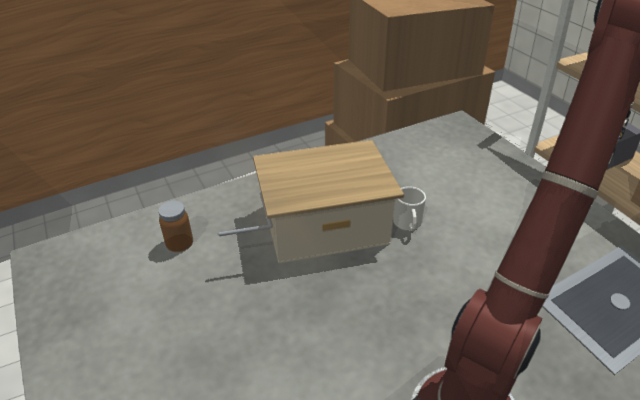

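View pics/top0.png

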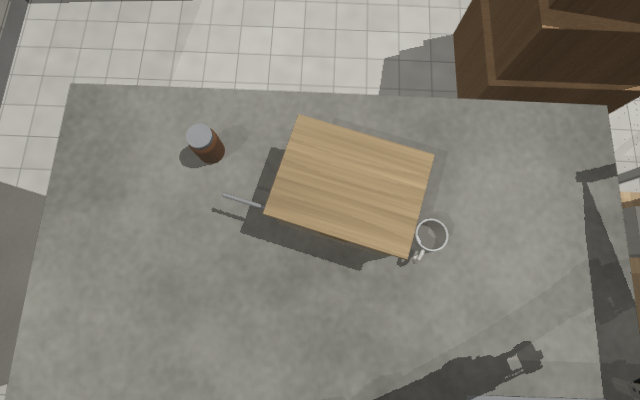

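Side view: lid, with the bar at about (222,233)–(268,228), the jar at (175,225) and the mug at (410,208). Top view: lid corners at about (298,115), (434,153), (409,258), (264,213), and the bar tip at (222,195). Next I'll measure these from colour masks and rays.

```bash
cat > h.py <<'E'
import numpy as np,cv2,pickle
def ray(d,p):
    # pixel -> (camera centre, world direction), inverting 1+k1 r^2 
    K=d["mtx"];q=np.array([(p[0]-K[0,2])/K[0,0],(p[1]-K[1,2])/K[1,1]]);u=q.copy()
    for _ in range(30): u=q/(1+d["k1"]*(u@u))
    R=d["extrinsics"][:3,:3];t=d["extrinsics"][:3,3]
    v=R.T@np.array([*u,1]);return -R.T@t,v/np.linalg.norm(v)
def onz(d,p,z):
    c,v=ray(d,p);return c+v*(z-c[2])/v[2]
def cross(a,p,b,q):
    c1,v1=ray(a,p);c2,v2=ray(b,q)
    s=np.linalg.lstsq(np.c_[v1,-v2],c2-c1,rcond=None)[0]
    A,B=c1+s[0]*v1,c2+s[1]*v2;return (A+B)/2,np.linalg.norm(A-B)
E
python3 - <<'E'
from h import *
np.set_printoptions(precision=4,suppress=True)
t=pickle.load(open('top.pkl','rb'));s=pickle.load(open('side.pkl','rb'))
def quad(d,roi):
    hsv=cv2.cvtColor(d["frame"],cv2.COLOR_RGB2HSV);m=cv2.inRange(hsv,(8,60,110),(28,255,255));k=np.zeros_like(m);x0,y0,x1,y1=roi;k[y0:y1,x0:x1]=m[y0:y1,x0:x1]
    k=cv2.morphologyEx(k,cv2.MORPH_OPEN,np.ones((5,5)))
    c=max(cv2.findContours(k,0,2)[0],key=cv2.contourArea)
    return cv2.approxPolyDP(cv2.convexHull(c),8,True)[:,0]
qt=quad(t,(240,95,450,275));P=np.array([onz(t,p,.172) for p in qt])
print(qt,P,[np.linalg.norm(P[i]-P[i-1]) for i in range(len(P))])
print(quad(s,(240,135,410,225)))
# bar tip; cross two views
print("bartip",cross(t,(222,195),s,(221,233)))
for z in (.107,.125,.147): print(z,onz(t,(222,195),z),onz(t,(262,207),z))
print("jar",onz(t,(199.5,134),.12),"mug",onz(t,(432,235),.09), cross(t,(199.5,134),s,(172,210)))
E
```

```text
[[298 115]
 [433 154]
 [407 257]
 [264 214]] [[ 0.7892  0.1006  0.172 ]
 [ 0.7055 -0.2184  0.172 ]
 [ 0.4659 -0.1551  0.172 ]
 [ 0.5473  0.1634  0.172 ]] [np.float64(0.24997543897290056), np.float64(0.3298640002402644), np.float64(0.2478841226299777), np.float64(0.3286941702755387)]
[[401 190]
 [267 215]
 [254 156]
 [372 141]]
bartip (array([0.5938, 0.2701, 0.1302]), np.float64(0.00653083235007663))
0.107 [0.6008 0.2794 0.107 ] [0.5752 0.1794 0.107 ]
0.125 [0.5968 0.2745 0.125 ] [0.5718 0.1766 0.125 ]
0.147 [0.592  0.2685 0.147 ] [0.5677 0.1731 0.147 ]
jar [0.7517 0.3483 0.12  ] mug [ 0.5271 -0.2367  0.09  ] (array([0.7516, 0.3473, 0.1162]), np.float64(0.004991281096622795))
```

Everything agrees with the given sizes:

| Item | Bin frame / pose |
|---|---|
| Bin origin | about (0.629, -0.028), yaw about -14.3° |
| Bar tip | about (-108, 280, 130) mm, so the stay is at about 0.24 rad |
| Jar | about (25, 395) mm, clear of the gripper path |

I'll grip the bar from above with tool yaw 75.7°, so tool x = bin y, tool y = bin x and tool z points down. I turn first, then travel.

Emit:
play_rows:
  commands: "0 0 0 0 0 -0.13 1; 0 0 0 0 0 -0.13 1; 0 0 0 0 0 -0.13 1; 0 0 0 0 0 -0.13 1; 0 0 0 0 0 -0.13 1; 0 0 0 0 0 -0.13 1; 0 0 0 0 0 -0.13 1; 0 0 0 0 0 0 1"

```text
time_s: 0.9
tool_pos: [0.2591, -0.5958, 0.3021]
tool_rot: [-180.0, -0.1, 75.7]
wrist_force: [1.3, -0.1, 0.4]
gripper_width: 1.001
grip_force: 0.0
```

Emit:
play_rows:
  commands: "4.9 0.6 0 0 0 0 1; 4.9 0.6 0 0 0 0 1; 4.9 0.6 0 0 0 0 1; 4.9 0.6 0 0 0 0 1; 4.9 0.6 0 0 0 0 1; 4.9 0.6 0 0 0 0 1; 4.9 0.6 0 0 0 0 1; 4.9 0.6 0 0 0 0 1"

```text
time_s: 1.7
tool_pos: [0.4034, -0.226, 0.3029]
tool_rot: [180.0, -0.0, 75.5]
wrist_force: [1.0, -0.4, -0.3]
gripper_width: 1.003
grip_force: 0.0
```

Emit:
play_rows:
  commands: "4.9 0.6 0 0 0 0 1; 4.9 0.6 0 0 0 0 1; 4.9 0.6 0 0 0 0 1; 4.9 0.6 0 0 0 0 1; 4.9 0.6 0 0 0 0 1; 4.9 0.6 0 0 0 0 1; 4.9 0.6 0 0 0 0 1; 0 0 0 0 0 0 1"

```text
time_s: 2.5
tool_pos: [0.5292, 0.1031, 0.303]
tool_rot: [180.0, -0.4, 76.2]
wrist_force: [-0.5, -0.3, 0.5]
gripper_width: 1.003
grip_force: 0.0
```

Emit:
play_rows:
  commands: "3.7 0.6 0 0 0 0 1; 3.7 0.6 0 0 0 0 1; 3.7 0.6 0 0 0 0 1; 3.7 0.7 0 0 0 0 1; 0 0 0 0 0 0 1; 0 0 0 0 0 0 1"

```text
time_s: 3.1
tool_pos: [0.5891, 0.2314, 0.302]
tool_rot: [-179.9, 0.1, 75.6]
wrist_force: [0.5, -1.1, -0.4]
gripper_width: 0.999
grip_force: 0.0
```

Run:
```python
from station import arm
import cv2,pickle
d=arm.get_image("wrist");pickle.dump(d,open('w.pkl','wb'));cv2.imwrite('pics/w1.png',d["frame"][:,:,::-1]);print(d["mtx"],d["k1"],d["extrinsics"],arm.get_state()['tool_pos'],arm.get_state()['joint_pos'])
```

```text
[[277.50136377   0.         318.41554721]
 [  0.         277.50136377 197.69069355]
 [  0.           0.           1.        ]] 0.011115629634341562 [[ 0.96878718 -0.24788668 -0.00189727 -0.51255431]
 [-0.23599507 -0.92460126  0.29902983  0.3187734 ]
 [-0.07587973 -0.28924852 -0.95424188  0.50315518]
 [ 0.          0.          0.          1.        ]] [0.58927049 0.22998442 0.30223652] [-10.8563327   35.07023973 -21.61384002  84.23414066  13.76151797
  63.41378842 -49.54652457]
```

View pics/w1.png

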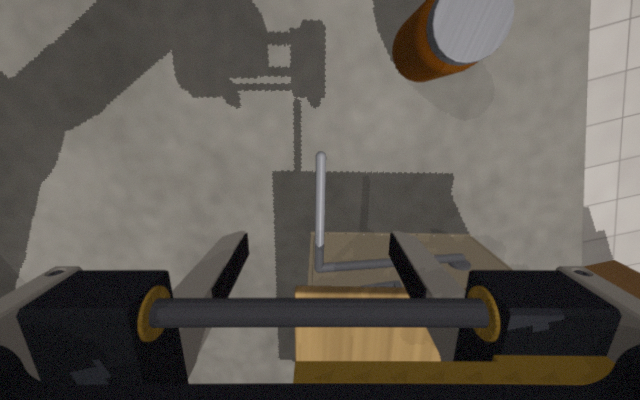

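The wrist view shows the bar at column 320, rows 157–265, centred between the fingers (about 240 and 395 at their tips). I'll shift 1 cm outward, descend to the bar's height and close.

Emit:
play_rows:
  commands: "1 0 2 0 0 0 1; 0 0 3 0 0 0 1; 0 0 3 0 0 0 1; 0 0 2.7 0 0 0 1; 0 0 0 0 0 0 1; 0 0 0 0 0 0 1"

```text
time_s: 3.75
tool_pos: [0.5923, 0.2394, 0.1963]
tool_rot: [180.0, 0.0, 75.5]
wrist_force: [-0.1, -0.2, 0.1]
gripper_width: 0.998
grip_force: 0.0
```

Emit:
play_rows:
  commands: "0 0 0 0 0 0 -1; 0 0 0 0 0 0 -1; 0 0 0 0 0 0 -1; 0 0 0 0 0 0 -1; 0 0 0 0 0 0 -1; 0 0 0 0 0 0 -1; 0 0 0 0 0 0 -1; 0 0 0 0 0 0 -1"
  squeeze: 35

```text
time_s: 4.55
tool_pos: [0.5919, 0.241, 0.1957]
tool_rot: [-180.0, 0.0, 75.7]
wrist_force: [0.6, -0.1, -0.2]
gripper_width: 0.36
grip_force: 0.0
```

Run:
```python
from station import arm
import cv2,pickle,numpy as np
d=arm.get_image("side");cv2.imwrite('pics/s2.png',cv2.resize(d["frame"][130:330,130:430,::-1],None,fx=2,fy=2))
print(arm.get_state()['tool_pos'],arm.get_state()['gripper_width']*93)
```

```text
[0.59187557 0.24092627 0.19571059] 29.776858692904142
```

View pics/s2.png

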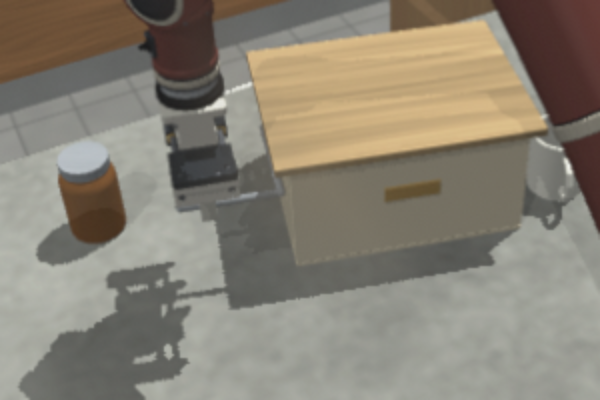

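The side crop shows the gripper over the bar at (230,197), clear of the jar and lid. The fingers are still closing.

Emit:
play_rows:
  commands: "0 0 0 0 0 0 -1; 0 0 0 0 0 0 -1; 0 0 0 0 0 0 -1; 0 0 0 0 0 0 -1; 0 0 0 0 0 0 -1; 0 0 0 0 0 0 -1"

```text
time_s: 5.2
tool_pos: [0.5926, 0.2406, 0.1958]
tool_rot: [179.9, -0.0, 75.6]
wrist_force: [3.7, -0.5, -1.5]
gripper_width: 0.098
grip_force: 35.0
```

Gripped (about 9 mm). Now I swing it along the 170 mm arc in half-steps of about 0.05 rad.

Emit:
play_rows:
  commands: "0 0.25 -0.81 0 0 0 -1; 0 0.25 -0.81 0 0 0 -1; 0 0.33 -0.78 0 0 0 -1; 0 0.33 -0.78 0 0 0 -1; 0 0.41 -0.75 0 0 0 -1; 0 0.41 -0.75 0 0 0 -1; 0 0 0 0 0 0 -1"

```text
time_s: 5.9
tool_pos: [0.6076, 0.237, 0.2426]
tool_rot: [-179.5, 0.2, 75.8]
wrist_force: [-7.4, 0.6, 0.3]
gripper_width: 0.099
grip_force: 35.0
```

Emit:
play_rows:
  commands: "0 0.48 -0.7 0 0 0 -1; 0 0.48 -0.7 0 0 0 -1; 0 0.55 -0.65 0 0 0 -1; 0 0.55 -0.65 0 0 0 -1; 0 0.61 -0.59 0 0 0 -1; 0 0.61 -0.59 0 0 0 -1; 0 0 0 0 0 0 -1; 0 0 0 0 0 0 -1"

```text
time_s: 6.7
tool_pos: [0.6334, 0.2307, 0.282]
tool_rot: [-178.7, 0.4, 76.0]
wrist_force: [-19.3, -0.5, 9.8]
gripper_width: 0.1
grip_force: 35.0
```

Run:
```python
from station import arm
import cv2
d=arm.get_image("side");cv2.imwrite('pics/s3.png',cv2.resize(d["frame"][90:290,130:430,::-1],None,fx=2,fy=2))
```

```text
(no output)
```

View pics/s3.png

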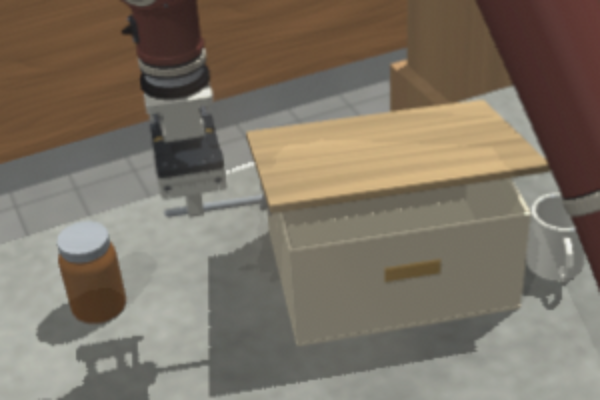

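The side crop shows the lid rising with the bar held at (200,207). The force (-19, +10 N) points radially outward along the stay arm, so my path runs slightly inside the arc. I'll correct outward by about 4 mm and continue.

Emit:
play_rows:
  commands: "0 -0.27 -0.3 0 0 0 -1; 0 0.64 -0.55 0 0 0 -1; 0 0.64 -0.55 0 0 0 -1; 0 0 0 0 0 0 -1; 0 0 0 0 0 0 -1"

```text
time_s: 7.25
tool_pos: [0.6455, 0.2272, 0.296]
tool_rot: [-179.0, 0.3, 75.9]
wrist_force: [-16.2, -1.2, 7.3]
gripper_width: 0.095
grip_force: 35.0
```

Emit:
play_rows:
  commands: "0 -0.25 -0.4 0 0 0 -1; 0 0.68 -0.49 0 0 0 -1; 0 0.68 -0.49 0 0 0 -1; 0 0.72 -0.42 0 0 0 -1; 0 0.72 -0.42 0 0 0 -1; 0 0 0 0 0 0 -1; 0 0 0 0 0 0 -1"

```text
time_s: 7.95
tool_pos: [0.6731, 0.2195, 0.3187]
tool_rot: [-179.4, 0.3, 75.8]
wrist_force: [-11.5, -1.2, 5.6]
gripper_width: 0.097
grip_force: 35.0
```

Run:
```python
from station import arm
import cv2,pickle
import numpy as np
o=[]
for n,(y,x) in (("side",(90,150)),("top",(80,180))):
    d=arm.get_image(n);pickle.dump(d,open(n+'4.pkl','wb'));o.append(cv2.resize(d["frame"][y:y+150,x:x+200,::-1],None,fx=4,fy=4)[:300*2])
cv2.imwrite('pics/s4.png',cv2.resize(np.hstack(o),(800,300)))
cv2.imwrite('pics/s4s.png',o[0])
```

```text
(no output)
```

View pics/s4s.png

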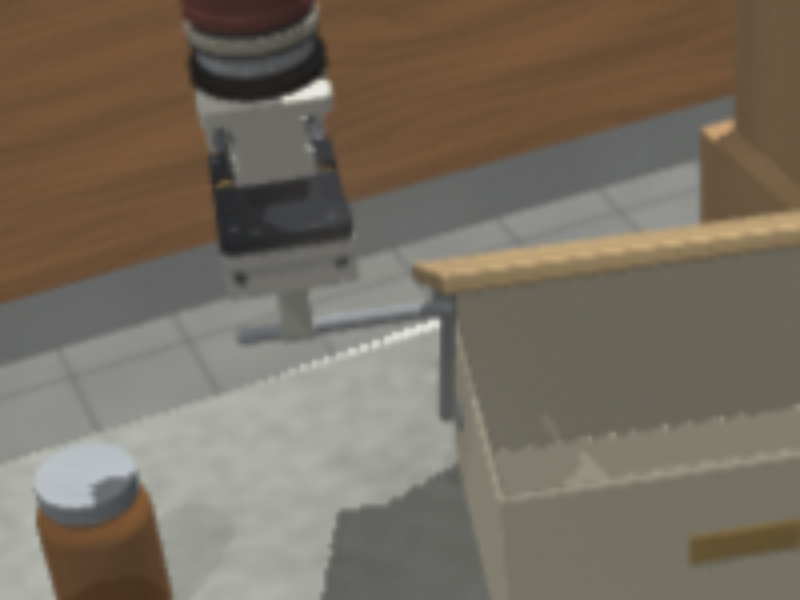

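The side crop shows the bar held near the fingertips at (300,330) and the lid up at about 0.5–0.6 rad. From x and z together the stay is at about 1.1 rad. Continuing backward past the catch.

Emit:
play_rows:
  commands: "0 0.6 -0.3 0 0 0 -1; 0 0.6 -0.25 0 0 0 -1; 0 0.6 -0.2 0 0 0 -1; 0 0.6 -0.2 0 0 0 -1; 0 0 0 0 0 0 -1; 0 0 0 0 0 0 -1"

```text
time_s: 8.65
tool_pos: [0.6979, 0.2127, 0.3315]
tool_rot: [-179.7, 0.2, 75.7]
wrist_force: [-10.8, -4.0, 11.8]
gripper_width: 0.1
grip_force: 35.0
```

Emit:
play_rows:
  commands: "0 0.5 -0.3 0 0 0 -1; 0 0.5 -0.2 0 0 0 -1; 0 0.4 -0.1 0 0 0 -1; 0 0 0 0 0 0 -1; 0 0 0 0 0 0 -1"

```text
time_s: 9.15
tool_pos: [0.7122, 0.209, 0.3365]
tool_rot: [-179.8, 0.2, 75.7]
wrist_force: [-8.9, -2.2, 7.8]
gripper_width: 0.102
grip_force: 34.9
```

Run:
```python
from station import arm
import cv2,pickle
d=arm.get_image("side");pickle.dump(d,open('side5.pkl','wb'));cv2.imwrite('pics/s5.png',cv2.resize(d["frame"][70:220,150:350,::-1],None,fx=4,fy=4))
```

```text
(no output)
```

View pics/s5.png

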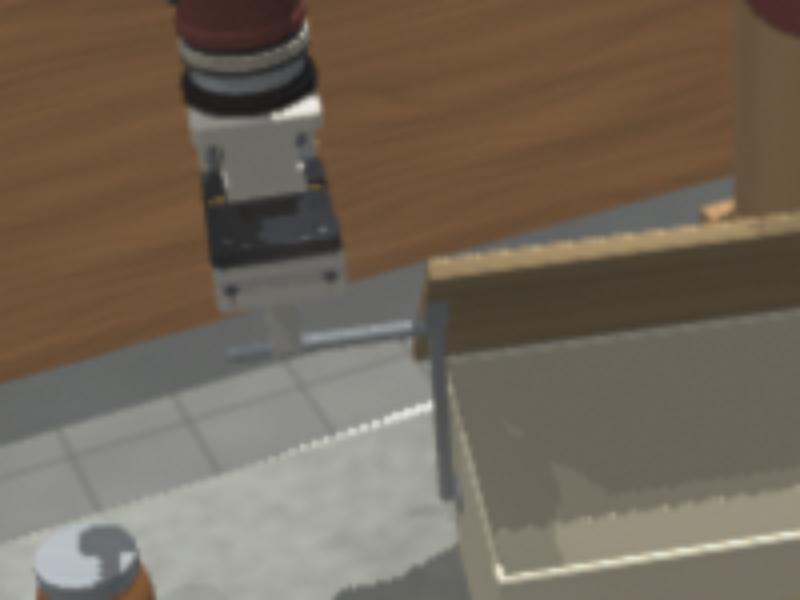

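The side crop shows the lid well raised (edge at (430,265)) with the bar under it at (420,325). From x the stay is at about 1.33 rad, past 1.24. I'll ease back to seat it against the catch before letting go.

Emit:
play_rows:
  commands: "0 -0.4 0.1 0 0 0 -1; 0 -0.4 0.1 0 0 0 -1; 0 -0.3 0.1 0 0 0 -1; 0 -0.3 0 0 0 0 -1; 0 0 0 0 0 0 -1; 0 0 0 0 0 0 -1"

```text
time_s: 9.8
tool_pos: [0.7028, 0.2112, 0.3339]
tool_rot: [179.5, -0.0, 75.5]
wrist_force: [-0.5, -2.8, 7.8]
gripper_width: 0.095
grip_force: 34.9
```

Emit:
play_rows:
  commands: "0 -0.3 0 0 0 0 -1; 0 -0.3 0 0 0 0 -1; 0 0 0 0 0 0 -1; 0 0 0 0 0 0 -1"

```text
time_s: 10.2
tool_pos: [0.7012, 0.2112, 0.3338]
tool_rot: [178.9, -0.2, 75.4]
wrist_force: [9.9, -2.9, 2.2]
gripper_width: 0.102
grip_force: 34.9
```

The stay stopped against the catch: 1.6 mm of travel for 6 mm commanded, and the force flipped to +10 N. I'll relax, open, then lift away.

Emit:
play_rows:
  commands: "0 0.4 0 0 0 0 -1; 0 0 0 0 0 0 -1; 0 0 0 0 0 0 0.2; 0 0 0 0 0 0 0.2; 0 0 0 0 0 0 0.2; 0 0 0 0 0 0 0.2; 0 0 0 0 0 0 0.2; 0 0 0 0 0 0 0.2"

```text
time_s: 11.0
tool_pos: [0.6984, 0.214, 0.3297]
tool_rot: [-179.9, 0.0, 75.7]
wrist_force: [-0.5, 0.3, 0.6]
gripper_width: 0.564
grip_force: 0.0
```

Emit:
play_rows:
  commands: "0 0 -1 0 0 0 0.2; 0 0 -2 0 0 0 0.2; 0 0 -3 0 0 0 0.2; 1 0 -3 0 0 0 0.2; 1 0 -1 0 0 0 0.2; 0 0 0 0 0 0 0.2; 0 0 0 0 0 0 0.2; 0 0 0 0 0 0 0.2"

```text
time_s: 11.8
tool_pos: [0.7035, 0.2322, 0.4288]
tool_rot: [-179.9, 0.1, 75.6]
wrist_force: [-0.8, 0.1, -1.4]
gripper_width: 0.598
grip_force: 0.0
```

Run:
```python
from station import arm
import cv2,pickle
d=arm.get_image("side");cv2.imwrite('pics/s6.png',cv2.resize(d["frame"][30:230,150:416,::-1],None,fx=3,fy=3))
```

```text
(no output)
```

View pics/s6.png

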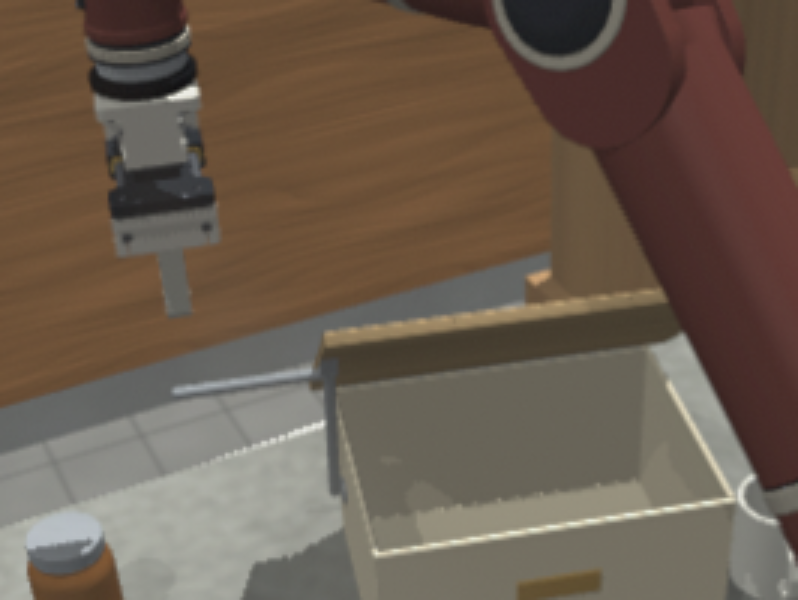

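The side crop shows the gripper clear at (175,310), the lid held open on the stay (bar at (175–320,380)), and the jar and mug upright. The lid stayed up after release, so I'm handing in.

```bash
python3 -c "
from station import arm
print(arm.sign_off())"
```

```text
the job is handed in; nothing more can be done
None
```

I handed the job in: the lid is propped open on the stay, which came to rest against the catch and held the lid after release. The gripper is clear, and the mug and jar look untouched; I did not measure the final joint angles, and the sign-off returned no verdict.

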